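# Open the bench grease dispenser for refilling

## Robot

A 6-joint arm with a two-finger parallel gripper is mounted at the origin on a cart in front of the work surface, level with it; the furniture and walls round the work are solid. World frame = base frame: x ahead of the robot, y to its left, z up, the work surface at z = 0. Lengths are in mm, angles in rad, forces in N, time in s.
With the tool pointing down it reaches from about 275 to 750 mm from the base axis. Payload 10.2 kg.
Tool frame: the origin (TCP) lies at the very end of the fingers, on their centre line; the grasp point (between the pads) lies 19 mm behind it; z points along the fingers, y is the line along which they close (so a half turn about z gives the same grasp; the last joint's range is limited). The gripper opens to 85 mm and grips with 20 to 120 N. Pads are 22 mm wide; open, the fingers measure 114 mm over their backs; the gripper's body (76 mm by 85 mm) begins 54 mm behind the grasp point. The pads swing forward as they close: fully open they stand 13 mm farther back than shut.
Start: joints at [-1.456, 0.313, 1.498, -0, 1.331, -0.223], TCP at [173.979, -495.341, 231.294] pointing down, gripper open.
Joint ranges: [-2.94, 2.94], [-0.97, 2.17], [0.19, 2.56], [-1.23, 4.37], [0.02, 3.11], [-2.88, 2.88]. Speed limits (rad/s): [2.39, 2.39, 3.01, 3.14, 3.14, 3.14].

## Interface

Orientations are given as a unit quaternion [w, x, y, z].
In Python, from rig import * gives the robot as it stands. The module is installed in compiled form; this text tells all that it offers.
- The arm moves only by the shell command python3 -m crank 'ROWS' [FORCE]. ROWS is JSON, a list that holds one entry, the list of rows, each a list of 7 numbers: the shift along the tool's x, y, z in units of 25 mm (1.0 is 25 mm), then the turn, a rotation vector about the tool's x, y, z in units of 8 degrees (1.0 is 8 degrees), then the finger opening in mm, from 0 to 85.4. A call has exactly 8 rows; each row shifts and turns the commanded pose from where the row before left it, along the tool's axes as they then stand; what a row does not reach is not made up. A row lasts 1/10 s, in which the tool goes at most 50 mm and 8.59 degrees, less where a joint would pass 70% of its speed; a pose out of reach is approached as far as the arm can. A call is refused whole if a number of a shift passes 1 or a number of a turn 1, either way. A call with a gripper value outside its range is refused whole. The fingers move at their own pace and stop on an object; FORCE is the grip in N (left out, the last holds). Time passes only in rows, so rows that do not move let the fingers close, or fill a call up. It gives the time, the measured TCP pose, the force, the opening and the grip force at its end, in the units of the state.
- sense(): the state, without advancing time (a new reading comes with each control period).
- capture(name): name is "scene" or "side" or "wrist"; returns the picture (420x560x3 uint8, blue, green, red); there is no depth.
- camera_model(name): a dict with "fx", "fy", "cx", "cy" (pixels), "k1" (the pictures are not rectified: a ray, as slopes to the right and down, at radius r is drawn at 1 + k1 r^2 times it, then the intrinsics apply), "world_from_camera" (4x4, takes a point from camera to world coordinates); the wrist camera has in their place "T_tool_cam" (4x4, takes a point from camera to tool coordinates, whose origin is the TCP and whose axes are the flange's). Camera axes: x right, y up, looking along -z (the intrinsics and any distortion apply to the point x, -y, -z); pixel columns grow to the right and rows downward; lengths in mm; the calibration is good to about 2 mm. A picture is of the moment at which its call begins: read the wrist's pose just before it. camera_model takes no time and is no camera call.
- finish_job(): hands the job in; it is judged then, once.
The state is a dict: "time_s": time; "joints": joint angles; "dq": joint speeds; "tau": joint torques, N m; "eef_pos": TCP position; "ee_rot": TCP orientation; "force": force on the tool from outside, world axes, zero at the start; "wrist_torque": the same for the moment, N m; "grip_width": opening from 0.0 (shut) to 1.0 (fully open); "grip_force": force on a finger pad.
Only numpy, scipy, OpenCV 4.12 (cv2) and the standard library are available. Lean on these libraries where they do the work, as an engineer would, in place of code of your own. Each camera call takes 0.05 s, during which the arm holds its last target. There are 200 camera calls.

## Task

Get the bench grease dispenser ready for refilling: first draw its sprung plunger out until the upright black handle stands over the index line on the base and leave it there; then take off the black filler cap, which has a coarse part-turn thread that may be right- or left-handed, so try loosening it both ways. Finish still holding the cap in the gripper, level and still, straight above the neck and some 4 to 12 cm clear of it, and do not disturb the loose things round about.

Things in the scene. Friction and masses are not known exactly. Their poses are not given: they have to be found in the camera images.
- dispenser: the grease dispenser, fixed on the bench: grey base plate 90 mm (x), from y = -200 to +120 mm, 10 mm thick; on it an aluminium barrel 44 mm thick along y (y = -80 to +80 mm, top 67 mm high), a neck on top at y = -10 mm, a grey outlet block 42 mm square and 119 mm high at y = +100 mm, a plunger out of the -y end. Origin on the bench, z up; yaw within 0.4 rad
- plunger (a joint): how far the plunger is drawn out, m: 0 fully in, 0.080 at most; grows as the handle moves along the dispenser's -y. At 0.050 the handle's centre is over the index line. Spring and friction catch resist pulling with about 10 to 15 N; the catch holds the plunger wherever it is left. Starts at 0 to 0.015
- plunger_handle (a point): grip point on the axis of the plunger's handle, an upright black round post 18 mm thick (waist 16 mm); its top is 15 mm above this point, and 35 mm of it stands clear of the rod's 20 mm boss. Grip it from above in any direction. The point is 90 mm above the bench, at the start 35 to 50 mm outside the barrel's end
- index_line (a point): middle of the index line, a dark steel rib 4 mm wide and 74 mm long across the base plate under the plunger's path, 13 mm above the bench
- neck_top (a point): centre of the top of the filler neck, 104 mm above the bench, inside the cap. Its coarse thread: the cap turns about z; one way it stops dead within about 12 degrees, the other way (either, from run to run, not visible) it is free after 50 degrees and stops at about 95; between these it lifts straight off, with 1 to 2 mm play. Until then lugs hold it down. It turns easily
- filler_cap: the filler cap: loose black ribbed round cap, 49 mm wide, 36 mm high, with a bar 40 x 9 x 9 mm across its top along the cap's x axis. Origin in the centre of its open underside, z up. On the neck the underside is 74 mm above the bench (7 mm above the barrel) and the cap's x axis is within 4 degrees of the dispenser's x axis
- jar_spacers: small clear jar with a white screw lid, 48 mm wide, 82 mm high, behind the dispenser; origin under its centre; a bystander
- tape_roll: roll of masking tape lying flat, 86 mm wide, 19 mm high, behind the plunger end of the dispenser; origin under its centre; a bystander
- rubber_cap: round black rubber end cap, 31 mm wide, 11 mm high, lying on the bench in front of the dispenser; origin under its centre; a bystander, not the filler cap
- tyre_lever: flat blue nylon lever, 18x117x8 mm, lying in front of the dispenser; origin under its centre; a bystander
- grease_tub: big round tub, 107 mm wide, 116 mm high, standing to the right; origin under its centre; a bystander
Things that resemble listed ones, but are neither listed nor needed, are in the scene too. There is more than one size of the filler_cap; the job needs the largest.

How it is judged:
By the outcome, as a careful person would: the job done as asked, in the order asked, and still so for the second after the job is handed in, while the arm keeps its last pose, push and grip.
It also fails if it takes over 46 s, if anything falls off the work surface, if the arm or the gripper's body presses on something with over 40 N, if the wrist force passes 120 N, or if a joint passes its speed limit or range.

## Working session

There is one attempt and no reset: what is moved stays moved. The work goes in short steps, Python scripts to look and compute and a shell command to move; the robot and the scene stay as the last step left them, time stands still between calls to the robot, and variables do not carry over. Pictures are saved under pics/ and viewed, at most 10 in all, crops included, and the job is handed in when it is done.

```bash
mkdir -p pics
python3 - <<'E'
from rig import *
import cv2,numpy as np
s=sense();print(s)
for n in("scene","side"):
    cv2.imwrite(f"pics/{n}0.png",capture(n))
for n in("scene","side","wrist"):print(n,camera_model(n))
E
```

```text
{'time_s': 0.0, 'joints': array([-1.45642443e+00,  3.13491670e-01,  1.49846069e+00, -9.02766261e-06,
        1.33101786e+00, -2.23371427e-01]), 'dq': array([ 0.00034135, -0.00054758, -0.00021908,  0.00036455, -0.00068262,
       -0.00052974]), 'tau': array([-2.33229643e-03, -4.12277842e+01, -2.59742868e+01, -3.88868166e-04,
        4.24744299e-03,  1.26949135e-05]), 'eef_pos': array([ 173.93229409, -495.06514003,  230.70487694]), 'ee_rot': array([-6.88001214e-04,  9.85774620e-01,  1.68071187e-01,  3.31426008e-05]), 'force': array([-0.13539762, -0.91810399, -0.31056729]), 'wrist_torque': array([-0.03781808,  0.01872045,  0.01223369]), 'grip_force': 0.0, 'grip_width': 0.9988130695618225}
scene {'fx': 491.6399621651641, 'fy': 491.6399621651641, 'cx': 279.38149743790524, 'cy': 203.3409019473827, 'k1': -0.07941325548339158, 'world_from_camera': array([[-8.57758639e-01,  3.87605308e-01, -3.37656989e-01,
         1.63433762e+02],
       [-5.14042252e-01, -6.42577072e-01,  5.68203546e-01,
         5.82168944e+02],
       [ 3.26807099e-03,  6.60951460e-01,  7.50421540e-01,
         9.68545547
[... 383 characters left out ...]
0622582e-01,
         6.19697427e+02],
       [ 1.98193347e-02,  7.61273785e-01,  6.48127625e-01,
         7.53060733e+02],
       [ 0.00000000e+00,  0.00000000e+00,  0.00000000e+00,
         1.00000000e+00]])}
wrist {'fx': 365.652363556468, 'fy': 365.652363556468, 'cx': 281.0085652078182, 'cy': 209.71130752024777, 'k1': 0.026025849848248486, 'T_tool_cam': array([[-3.22664437e-04,  9.51711129e-01,  3.06994824e-01,
         7.73985953e+01],
       [ 9.99999823e-01,  1.53761092e-04,  5.74368764e-04,
         6.32783423e-02],
       [ 4.99429286e-04,  3.06994955e-01, -9.51711011e-01,
        -1.41692249e+02],
       [ 0.00000000e+00,  0.00000000e+00,  0.00000000e+00,
         1.00000000e+00]])}
```

View pics/scene0.png

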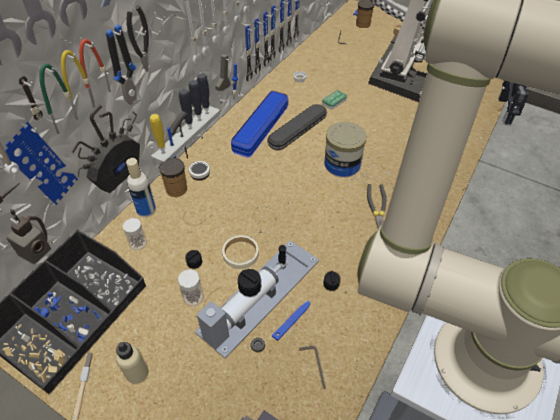

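View pics/side0.png

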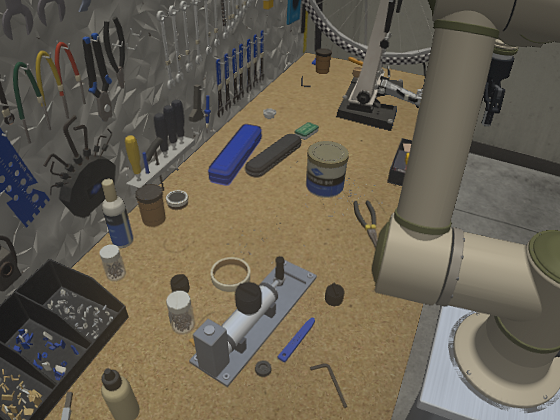

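The dispenser spans scene (200,335)–(318,250). Candidates for the filler cap:
- Cap on the neck at scene (249,283): the largest, and it sits on the barrel.
- Loose small caps at (193,258) and (332,281).
- Rubber end cap at (258,344).

I choose the one on the neck. The plunger handle is at (282,255). Next is an enlarged crop and a triangulation.

```bash
cat > h.py <<'E'
import numpy as np, cv2
from rig import *
from scipy.spatial.transform import Rotation as R
def Tw(q,p):
    T=np.eye(4);T[:3,:3]=R.from_quat(np.r_[q[1:],q[0]]).as_matrix();T[:3,3]=p;return T
def ray(name,uv,s=None):
    m=camera_model(name)
    d=((uv[0]-m['cx'])/m['fx'],(uv[1]-m['cy'])/m['fy']);x,y=d
    for _ in range(30):
        k=1+m['k1']*(x*x+y*y);x,y=d[0]/k,d[1]/k
    W=m['world_from_camera'] if name!='wrist' else Tw(s['ee_rot'],s['eef_pos'])@m['T_tool_cam']
    v=W[:3,:3]@np.array([x,-y,-1]);return W[:3,3],v/np.linalg.norm(v)
def atz(r,z): o,v=r;return o+v*(z-o[2])/v[2]
def tri(rs):
    A=sum(np.eye(3)-np.outer(v,v) for o,v in rs);b=sum((np.eye(3)-np.outer(v,v))@o for o,v in rs)
    p=np.linalg.solve(A,b);return p,[np.linalg.norm(np.cross(p-o,v)) for o,v in rs]
E
python3 - <<'E'
from h import *
a=cv2.imread('pics/scene0.png')[235:360,185:345];b=cv2.imread('pics/side0.png')[255:390,160:320]
f=lambda i:cv2.resize(i,None,fx=2.5,fy=2.5,interpolation=cv2.INTER_CUBIC)
A=f(a);B=f(b);H=max(len(A),len(B));P=lambda i:np.pad(i,((0,H-len(i)),(0,0),(0,0)))
cv2.imwrite('pics/c0.png',np.hstack([P(A),P(B)]))
S='scene';D='side'
print('handle top',atz(ray(S,(282,248)),105),atz(ray(D,(280,259)),105),tri([ray(S,(282,248)),ray(D,(280,259))]))
print('cap',atz(ray(S,(249,275)),115),atz(ray(D,(248,290)),115))
E
```

```text
handle top [480.78790311  36.07787668 105.        ] [478.13954647  34.96646001 105.        ] (array([477.08549161,  40.4140742 , 111.4499621 ]), [np.float64(1.2503548226184544), np.float64(1.2503548226186298)])
cap [500.11569283 136.30260262 115.        ] [495.29803371 140.10995451 115.        ]
```

View pics/c0.png

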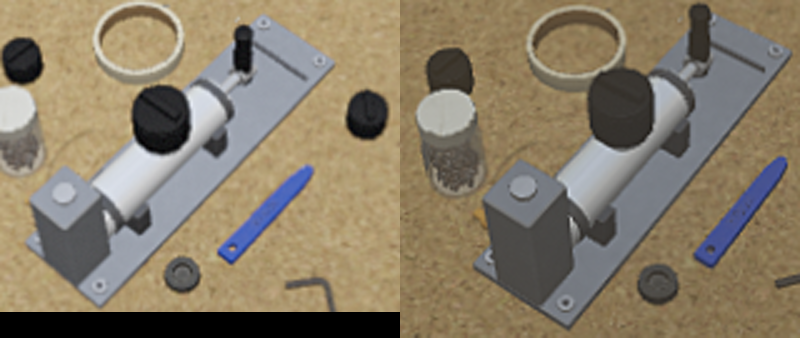

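The crop confirms the chosen cap: it is the largest, has a bar across its top and sits on the barrel. The index line lies at scene (300,262), just beyond the handle. Now I'm moving the wrist camera over.

```bash
r='[1,-0.9,-0.15,0,0,0,85]'; python3 -m crank '[[[1,-0.9,-0.2,0,0,0,60],[1,-0.9,-0.2,0,0,0,60],[1,-0.9,-0.2,0,0,0,60],[1,-0.9,-0.2,0,0,0,60],[1,-0.9,-0.2,0,0,0,60],[1,-0.9,-0.2,0,0,0,60],[1,-0.9,-0.2,0,0,0,60],[1,-0.9,-0.2,0,0,0,60]]]'
python3 -m crank '[[[1,-0.9,-0.2,0,0,0,60],[1,-0.9,-0.2,0,0,0,60],[1,-0.9,-0.2,0,0,0,60],[1,-0.9,-0.2,0,0,0,60],[1,-0.9,-0.2,0,0,0,60],[1,-0.9,-0.2,0,0,0,60],[1,-0.9,-0.2,0,0,0,60],[1,-0.9,-0.2,0,0,0,60]]]'
python3 -m crank '[[[1,-0.9,0,0,0,0,60],[1,-0.9,0,0,0,0,60],[0,0,0,0,0,-1,60],[0,0,0,0,0,-1,60],[0,0,0,0,0,-1,60],[0,0,0,0,0,-1,60],[0,0,0,0,0,-1,60],[0,0,0,0,0,0,60]]]'
python3 - <<'E'
from h import *
s=sense();cv2.imwrite('pics/w0.png',capture('wrist'));np.save('w0.npy',[np.r_[s['ee_rot'],s['eef_pos']]])
print(s)
E
```

```text
time_s: 0.9
eef_pos: [303.3, -257.9, 271.3]
ee_rot: [-0.0, 0.986, 0.168, -0.0]
force: [0.1, -0.1, 0.1]
grip_width: 0.705
grip_force: 0.0
time_s: 1.7
eef_pos: [432.4, -21.7, 311.3]
ee_rot: [-0.0, 0.986, 0.168, -0.0]
force: [0.5, -0.2, -0.3]
grip_width: 0.701
grip_force: 0.0
time_s: 2.5
eef_pos: [464.2, 35.9, 311.0]
ee_rot: [-0.0, 0.869, 0.496, -0.0]
force: [0.5, -0.0, 0.0]
grip_width: 0.706
grip_force: 0.0
{'time_s': 2.5, 'joints': array([-1.75200928e-01,  1.32070986e-01,  1.51721939e+00,  1.23854801e-05,
        1.49295732e+00,  3.58407621e-01]), 'dq': array([ 5.94403108e-04,  1.80589436e-04, -4.75022133e-04,  3.12402523e-05,
       -5.32992214e-04,  1.45554012e-01]), 'tau': array([ 2.04360404e-02, -3.36556113e+01, -2.71367759e+01, -4.00594727e-04,
        2.12059182e-03, -1.47255890e+00]), 'eef_pos': array([464.21883984,  35.93716933, 311.0285369 ]), 'ee_rot': array([-2.14182764e-04,  8.68517183e-01,  4.95658950e-01, -2.47858166e-04]), 'force': array([ 0.54213621, -0.04727203,  0.02035766]), 'wrist_torque': array([ 0.04142307, -0.0228572 , -0.01666684]), 'grip_force': 0.0, 'grip_width': 0.7062836636795513}
```

View pics/w0.png

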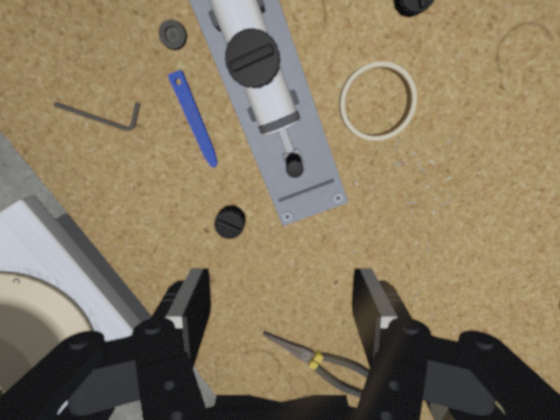

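Wrist view: cap top near (253,55), handle at (293,160), index line from (280,198) to (333,181). I'm taking a second, shifted view.

```bash
python3 -m crank '[[[1,0.6,0,0,0,0,60],[1,0.6,0,0,0,0,60],[1,0.6,0,0,0,-1,60],[0,0,0,0,0,-1,60],[0,0,0,0,0,-0.5,60],[0,0,0,0,0,0,60],[0,0,0,0,0,0,60],[0,0,0,0,0,0,60]]]'
python3 - <<'E'
from h import *
s=sense();w=capture('wrist');cv2.imwrite('pics/w1.png',w);np.save('w1.npy',[np.r_[s['ee_rot'],s['eef_pos']]])
print(s['eef_pos'],s['ee_rot'])
a=cv2.imread('pics/w0.png')[0:230,190:390]
f=lambda i:cv2.resize(i,None,fx=2,fy=2,interpolation=cv2.INTER_CUBIC)
cv2.imwrite('pics/c1.png',np.hstack([f(a),f(w[60:290,190:390])]))
E
```

```text
time_s: 3.35
eef_pos: [541.2, 77.4, 311.3]
ee_rot: [0.0, 0.771, 0.637, 0.0]
force: [-0.6, 0.6, 0.1]
grip_width: 0.704
grip_force: 0.0
[541.20325199  77.40568038 311.34720461] [2.25986208e-05 7.70559182e-01 6.37368453e-01 2.09753469e-05]
```

View pics/c1.png

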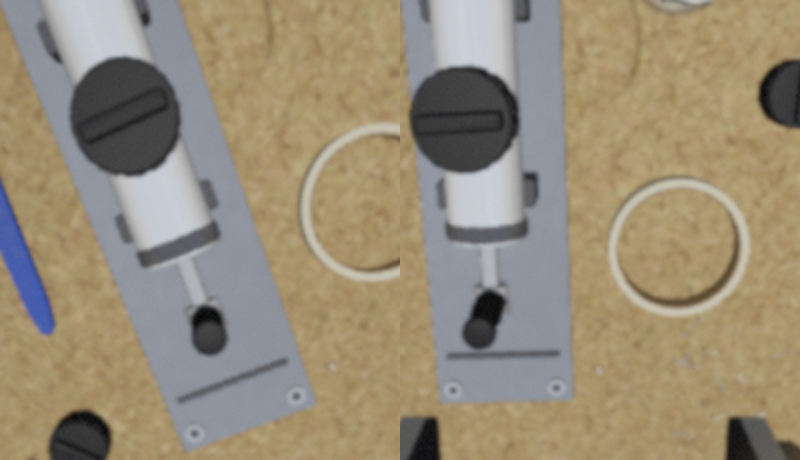

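Left crop (u,v): handle top (209,336), index ends (179,401) and (287,360), bar (82,130)–(167,97). Right crop: handle top (479,333), index ends (448,355) and (559,353), bar (415,124)–(501,121).

```bash
cat > m.py <<'E'
from h import *
def st(n): a=np.load(n)[0];return dict(ee_rot=a[:4],eef_pos=a[4:])
s0,s1=st('w0.npy'),st('w1.npy')
L=lambda u,v:ray('wrist',(190+u/2,v/2),s0)
Rr=lambda u,v:ray('wrist',(190+(u-400)/2,60+v/2),s1)
np.set_printoptions(precision=1,suppress=True)
for n,a,b,z in [('handle top',(209,336),(479,333),105),('barA',(82,130),(415,124),110),('barB',(167,97),(501,121),110),('idxA',(179,401),(448,355),13),('idxB',(287,360),(559,353),13),('cornA',(187,450),(442,402),10),('cornB',(315,402),(573,399),10)]:
    p,e=tri([L(*a),Rr(*b)]);print(n,p,np.round(e,1),atz(L(*a),z)[:2],atz(Rr(*b),z)[:2])
E
python3 m.py
```

```text
handle top [478.7  36.8 105.3] [0.4 0.4] [478.4  37. ] [479.   36.3]
barA [477.5 143.1 121.6] [0.2 0.2] [476.4 144.6] [474.9 142.6]
barB [514.6 136.7 116. ] [0.3 0.3] [515.  137.1] [513.7 136.6]
idxA [434.   -8.5   6. ] [0.1 0.1] [435.1  -6.8] [435.8  -5.8]
idxB [506.  -19.4   9. ] [0.3 0.3] [505.7 -18. ] [506.6 -18. ]
cornA [422.4 -39.1   9.1] [0.3 0.3] [422.3 -38.5] [422.9 -38.9]
cornB [508.7 -51.6  12.2] [0.7 0.7] [508.2 -51.8] [508.9 -53.2]
```

Checks:
- Handle height is 105 and bar top is about 119.
- Handle to index is about 49 mm along y and 0 along x.
- Cap to index is about 154 mm (155 expected).
- Yaw is about -0.165.

Now I'm grasping the handle.

```bash
python3 -m crank '[[[-0.7,-0.75,0,0,0,-0.18,60],[-0.7,-0.75,0,0,0,0,60],[-0.6,-0.7,0,0,0,0,60],[0,0,1,0,0,0,60],[0,0,1,0,0,0,60],[0,0,1,0,0,0,60],[0,0,1,0,0,0,60],[0,0,1,0,0,0,60]]]' 80
python3 -m crank '[[[0,0,1,0,0,0,60],[0,0,1,0,0,0,60],[0,0,1,0,0,0,60],[0,0,0.8,0,0,0,60],[0,0,0.7,0,0,0,60],[0,0,0,0,0,0,60],[0,0,0,0,0,0,60],[0,0,0,0,0,0,60]]]'
python3 - <<'E'
from h import *
s=sense();print(s['eef_pos'],s['ee_rot'],s['force'])
cv2.imwrite('pics/w2.png',capture('wrist'))
cv2.imwrite('pics/s2.png',np.hstack([cv2.resize(capture('side')[230:340,220:340],(400,367),interpolation=2),cv2.resize(capture('scene')[220:330,220:340],(400,367),interpolation=2)]))
E
```

```text
time_s: 4.2
eef_pos: [478.5, 37.4, 185.5]
ee_rot: [0.0, 0.762, 0.647, 0.0]
force: [-0.1, -0.5, 0.6]
grip_width: 0.7
grip_force: 0.0
time_s: 5.0
eef_pos: [479.3, 37.4, 74.9]
ee_rot: [0.001, 0.762, 0.648, 0.001]
force: [0.5, 1.4, -0.1]
grip_width: 0.701
grip_force: 0.0
[479.25048963  37.36085067  74.86872975] [7.46288374e-04 7.61718694e-01 6.47907160e-01 6.21602223e-04] [ 0.47390123  1.42875132 -0.05804084]
```

View pics/s2.png

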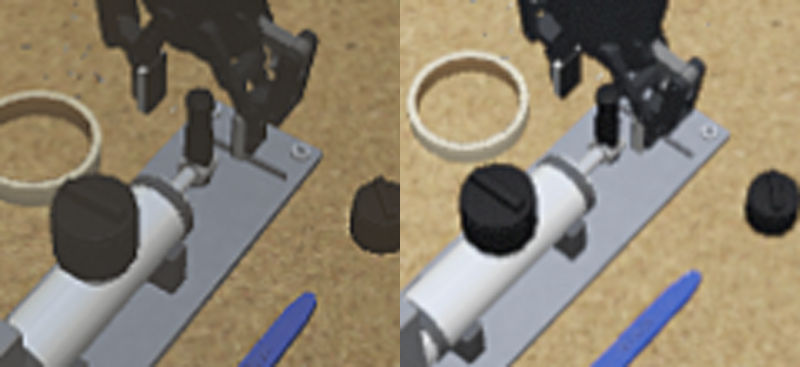

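The handle at (198,125) in the side crop sits between the fingers, with the pads at (150,85) and (250,135). Closing now.

```bash
python3 -m crank '[[[0,0,0,0,0,0,5],[0,0,0,0,0,0,5],[0,0,0,0,0,0,5],[0,0,0,0,0,0,5],[0,0,0,0,0,0,5],[0,0,0,0,0,0,5],[0,0,0,0,0,0,5],[0,0,0,0,0,0,5]]]' 80
```

```text
time_s: 5.95
eef_pos: [479.2, 37.4, 74.2]
ee_rot: [0.001, 0.762, 0.648, 0.001]
force: [4.6, 0.2, 5.2]
grip_width: 0.173
grip_force: 78.2
```

```bash
python3 -m crank '[[[-0.3,0,0,0,0,0,5],[-0.4,0,0,0,0,0,5],[-0.4,0,0,0,0,0,5],[-0.4,0,0,0,0,0,5],[-0.3,0,0,0,0,0,5],[-0.16,0,0,0,0,0,5],[0,0,0,0,0,0,5],[0,0,0,0,0,0,5]]]'
python3 - <<'E'
from h import *
s=sense();print(s['eef_pos'],s['force'])
E
```

```text
time_s: 6.75
eef_pos: [471.4, -10.5, 74.2]
ee_rot: [0.0, 0.762, 0.648, 0.001]
force: [5.4, 4.2, 4.3]
grip_width: 0.171
grip_force: 78.3
[471.41417402 -10.46709525  74.17601638] [5.37705338 4.19458736 4.31777902]
```

```bash
python3 -m crank '[[[0,0,0,0,0,0,60],[0,0,0,0,0,0,60],[0,0,0,0,0,0,60],[0,0,-1,0,0,0,60],[0,0,-1,0,0,0,60],[0,0,-1,0,0,0,60],[1,0,-1,0,0,0,60],[1,0,-1,0,0,0,60]]]'
python3 -m crank '[[[0.5,0,-1,0,0,0,75],[0,0,-1,0,0,0,75],[0,0,-1,0,0,0,75],[0,0,-1,0,0,0,75],[0,0,-1,0,0,0,75],[0,0,0,0,0,0,75],[0,0,0,0,0,0,75],[0,0,0,0,0,0,75]]]'
python3 - <<'E'
from h import *
s=sense();w=capture('wrist');cv2.imwrite('pics/w3.png',w);np.save('w3.npy',[np.r_[s['ee_rot'],s['eef_pos']]])
print(s['eef_pos'],s['ee_rot'])
m=camera_model('wrist');T=np.linalg.inv(Tw(s['ee_rot'],s['eef_pos'])@m['T_tool_cam'])
for p in [(471,-12,13),(471,-12,105),(496,140,119)]:
    c=T@np.r_[p,1];x,y=c[0]/-c[2],-c[1]/-c[2];k=1+m['k1']*(x*x+y*y);print(m['cx']+m['fx']*x*k,m['cy']+m['fy']*y*k)
cv2.imwrite('pics/c3.png',cv2.resize(w[0:300,150:410],None,fx=2,fy=2,interpolation=2))
E
```

```text
time_s: 7.55
eef_pos: [478.4, 38.8, 199.6]
ee_rot: [-0.0, 0.762, 0.648, -0.0]
force: [1.4, -0.9, -1.0]
grip_width: 0.703
grip_force: 0.0
time_s: 8.35
eef_pos: [480.4, 50.8, 322.6]
ee_rot: [-0.001, 0.762, 0.648, -0.001]
force: [-0.4, -0.0, 0.7]
grip_width: 0.876
grip_force: 0.0
[480.36421515  50.80541677 322.57402368] [-0.00088459  0.76159297  0.64805453 -0.00083473]
283.152682679854 206.83788863489278
283.4215560917112 232.96912774838142
284.18126474685965 76.61581672253888
```

View pics/c3.png

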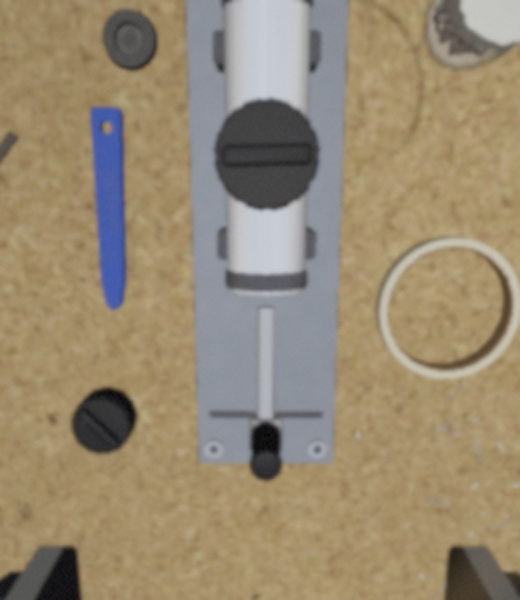

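The handle top at (282.5,232.5) matches the predicted pixel (283.4,233.0) for a handle over the line, so the plunger is drawn to the index. The cap bar centre (283.5,77) also matches its prediction. Now for the cap.

```bash
python3 -m crank '[[[0.9,0,0,0,0,0,76],[0.9,0.03,0,0,0,0,76],[0.9,0,0,0,0,0,76],[0.9,0,0,0,0,0,76],[0,0,1,0,0,0,76],[0,0,1,0,0,0,76],[0,0,1,0,0,0,76],[0,0,1,0,0,0,76]]]' 60
python3 -m crank '[[[0,0,1,0,0,0,76],[0,0,1,0,0,0,76],[0,0,1,0,0,0,76],[0,0,0.9,0,0,0,76],[0,0,0.9,0,0,0,76],[0,0,0.6,0,0,0,76],[0,0,0.4,0,0,0,76],[0,0,0,0,0,0,76]]]'
python3 -m crank '[[[0,0,0,0,0,0,40],[0,0,0,0,0,0,40],[0,0,0,0,0,0,40],[0,0,0,0,0,0,40],[0,0,0,0,0,0,40],[0,0,0,0,0,0,40],[0,0,0,0,0,0,40],[0,0,0,0,0,0,40]]]' 60
```

```text
time_s: 9.2
eef_pos: [495.4, 139.5, 221.9]
ee_rot: [-0.0, 0.762, 0.648, -0.001]
force: [0.4, -0.1, -1.4]
grip_width: 0.889
grip_force: 0.0
time_s: 10.0
eef_pos: [495.1, 139.4, 77.4]
ee_rot: [-0.001, 0.762, 0.648, -0.001]
force: [-0.3, -0.5, 0.3]
grip_width: 0.888
grip_force: 0.0
time_s: 10.8
eef_pos: [496.5, 139.5, 79.8]
ee_rot: [0.001, 0.762, 0.648, 0.001]
force: [-0.8, -1.0, 6.6]
grip_width: 0.544
grip_force: 61.8
```

```bash
python3 -c "
from rig import *
s=sense();print(s['eef_pos'],s['ee_rot'],s['force'],s['wrist_torque'],s['joints'])"
```

```text
[496.51767617 139.53895799  79.83085564] [6.06477410e-04 7.61571447e-01 6.48080203e-01 7.82998957e-04] [-0.76856404 -1.04607117  6.56231867] [ 0.00516166  0.16708529 -0.02575651] [ 4.65171573e-02  4.66159545e-01  1.70989585e+00 -1.17986227e-06
  9.63556446e-01  2.07191540e-01]
```

```bash
python3 -m crank '[[[0,0,-0.09,0,0,0,40],[0,0,0,0,0,0.6,40],[0,0,0,0,0,0.6,40],[0,0,0,0,0,0.6,40],[0,0,0,0,0,0.4,40],[0,0,0,0,0,0,40],[0,0,0,0,0,0,40],[0,0,0,0,0,0,40]]]' 60
python3 -c "
from rig import *
s=sense();print(s['eef_pos'],s['ee_rot'],s['force'],s['wrist_torque'],s['tau'],s['joints'])"
```

```text
time_s: 11.6
eef_pos: [495.9, 139.4, 81.3]
ee_rot: [0.0, 0.851, 0.525, -0.0]
force: [-2.1, -2.3, 4.8]
grip_width: 0.544
grip_force: 74.7
[495.87985866 139.44662159  81.34307342] [ 1.95702906e-04  8.51184852e-01  5.24865984e-01 -8.95801971e-05] [-2.13337086 -2.3188465   4.82783933] [-0.23896452  0.39253374  1.39584635] [ -1.05403852 -40.7190156  -20.59396148   1.0374001   -0.59147006
   1.39082093] [ 4.66103132e-02  4.63633168e-01  1.70909384e+00 -5.20727128e-04
  9.68832732e-01  5.12586154e-01]
```

The moment rises to 1.4 N·m at 17°, so this way is the dead stop. Turning the other way.

```bash
python3 -m crank '[[[0,0,0,0,0,-0.9,40],[0,0,0,0,0,-0.9,40],[0,0,0,0,0,-0.9,40],[0,0,0,0,0,-0.9,40],[0,0,0,0,0,-0.9,40],[0,0,0,0,0,-0.9,40],[0,0,0,0,0,0,40],[0,0,0,0,0,0,40]]]'
python3 -c "
from rig import *
s=sense();print(s['eef_pos'],s['ee_rot'],s['force'],s['wrist_torque'],s['joints'][5])"
```

```text
time_s: 12.4
eef_pos: [495.9, 139.6, 80.8]
ee_rot: [-0.0, 0.601, 0.799, 0.0]
force: [-0.6, -0.3, -0.5]
grip_width: 0.544
grip_force: 72.9
[495.86094786 139.56483298  80.84027019] [-2.98459579e-04  6.00801749e-01  7.99397995e-01  1.22498536e-04] [-0.61338877 -0.31119322 -0.5038454 ] [-0.02858948  0.02615754 -0.02239323] -0.23584121777043288
```

Free this way. Another 42° brings the cap to about 70°.

```bash
python3 -m crank '[[[0,0,0,0,0,-0.9,40],[0,0,0,0,0,-0.9,40],[0,0,0,0,0,-0.9,40],[0,0,0,0,0,-0.9,40],[0,0,0,0,0,-0.9,40],[0,0,0,0,0,-0.7,40],[0,0,0,0,0,0,40],[0,0,0,0,0,0,40]]]'
python3 -c "
from rig import *
s=sense();print(s['eef_pos'],s['ee_rot'],s['force'],s['wrist_torque'],s['joints'][5])"
```

```text
time_s: 13.2
eef_pos: [495.9, 139.5, 81.0]
ee_rot: [-0.0, 0.278, 0.961, 0.0]
force: [0.5, 0.8, -1.3]
grip_width: 0.543
grip_force: 72.9
[495.91523702 139.52561838  80.99573265] [-4.56567847e-05  2.77863597e-01  9.60620536e-01  7.78195536e-05] [ 0.48871956  0.80443058 -1.32676499] [ 0.01583842 -0.03402956  0.0355142 ] -0.9613231122837149
```

No torque. A gentle test lift of 10 mm.

```bash
python3 -m crank '[[[0,0,-0.1,0,0,0,40],[0,0,-0.1,0,0,0,40],[0,0,-0.1,0,0,0,40],[0,0,-0.1,0,0,0,40],[0,0,0,0,0,0,40],[0,0,0,0,0,0,40],[0,0,0,0,0,0,40],[0,0,0,0,0,0,40]]]'
python3 -c "
from rig import *
s=sense();print(s['eef_pos'],s['ee_rot'],s['force'],s['wrist_torque'],s['joints'][5])"
```

```text
time_s: 14.0
eef_pos: [495.9, 139.5, 90.9]
ee_rot: [-0.0, 0.276, 0.961, -0.0]
force: [-0.4, 0.8, -0.4]
grip_width: 0.543
grip_force: 72.9
[495.85918099 139.51936636  90.93610469] [-1.17890477e-04  2.75694769e-01  9.61245223e-01 -4.50017678e-05] [-0.39615215  0.81004051 -0.43722488] [0.01429516 0.03747984 0.01101159] -0.9656214338884431
```

```bash
python3 -m crank '[[[0,0,-0.3,0,0,0,40],[0,0,-0.5,0,0,0,40],[0,0,-0.7,0,0,0,40],[0,0,-0.8,0,0,0,40],[0,0,-0.7,0,0,0,40],[0,0,-0.5,0,0,0,40],[0,0,-0.3,0,0,0,40],[0,0,0,0,0,0,40]]]'
python3 -m crank '[[[0,0,0,0,0,0,40],[0,0,0,0,0,0,40],[0,0,0,0,0,0,40],[0,0,0,0,0,0,40],[0,0,0,0,0,0,40],[0,0,0,0,0,0,40],[0,0,0,0,0,0,40],[0,0,0,0,0,0,40]]]'
python3 - <<'E'
from h import *
g=lambda n,y,x:cv2.resize(capture(n)[y:y+190,x:x+160],(400,475),interpolation=2)
cv2.imwrite('pics/f.png',np.hstack([g('side',210,170),g('scene',190,180)]))
E
```

```text
time_s: 14.8
eef_pos: [496.2, 139.6, 187.0]
ee_rot: [0.001, 0.276, 0.961, 0.0]
force: [0.4, 0.6, -1.7]
grip_width: 0.548
grip_force: 72.9
time_s: 15.6
eef_pos: [495.9, 139.5, 186.0]
ee_rot: [0.0, 0.276, 0.961, -0.0]
force: [0.4, -0.7, -1.2]
grip_width: 0.545
grip_force: 72.9
```

View pics/f.png

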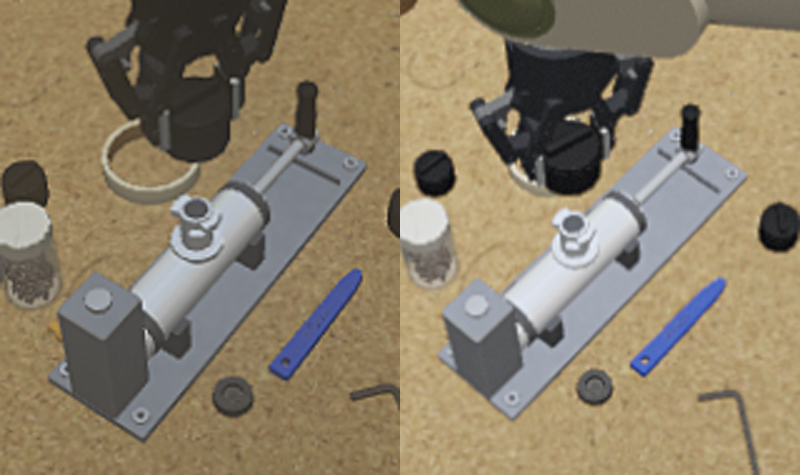

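The cap is held level above the bare neck: cap at (195,125) and neck at (197,215) in the side crop. The handle is still over the line and the bystanders are unmoved.

```bash
python3 -c "
from rig import *
print(finish_job())"
```

```text
the job is handed in; nothing more can be done
None
```

I handed the job in at about 16 s: the plunger handle stands over the index line, and the gripper holds the filler cap level and still, about 75 mm straight above the neck, with the loose items undisturbed.

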